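# Load a specimen into the microscope lab's rocker chute

## Task

First swing the orange folding hook on its stand fully outward, then lift the blue stop gate out of the loading deck and hang it on that hook through its window. Then, without lifting it, push the specimen with the brass-coloured face along the deck onto the white rocker tray so that its own weight tips the tray, it slides down into the green receiving bin and the tray swings back level. Do not press the tray down yourself, leave the steel-faced specimen where it stands on the deck, and do not disturb the lens, the amber bottle and the jar standing nearby.

Things in the scene. Friction and masses are not known exactly. Their poses are not given: they have to be found in the camera images.
- station: Fixed loading station; origin on the table. Its y is the specimens' travel direction, z up. In its frame (mm): aluminium deck x -82..82, y -162..0, top at z 110, open at the -y end. Side rails 12 high (inner faces x +-64) and a middle divider (x +-4, 10 high, y -155..-35) form two lanes centred at x -34 and +34. Then come the white rocker tray (y 3..135) and, lower, the green bin.
- slot (a point): Gate slot on the station: the point on the deck's top (z 110 mm) midway between the slots, station y -20 mm. Slots are 10 mm wide in y, open at the top, each between two black posts 30 mm high at x -80..-64 and x 64..80.
- bin (a point): Middle of the green bin's slippery floor (station y 195, z 24 mm), which slopes down by 0.18 rad toward the end wall at +y. Inside it spans y 95..289 and x +-72, walls up to z 80; the side toward the tray is open.
- rocker (a joint): Tilt of the white tray, rad: 0 level, 0.5 fully tipped, +y end down into the bin. Pivots about the station's x axis at y 3, z 105 mm, its edge next to the deck. Two steel counterweights beside the deck hold it level with about 0.015 N m: a specimen whose centre is 20 mm or more past the pivot tips it and slides off; the empty tray swings back by itself.
- tray_end (a point): Middle of the tray's free end, upper face (station y 135 mm, z 109 mm when level). Tray floor slippery, 126 mm wide between lips 12 mm high.
- gate_center (a point): Centre of the loose blue stop gate (0.09 kg): flat upright board, 150 mm wide (its x), 6 thick (its y), 120 high, at first standing on the deck in the slots, its axes as the station's. From the centre (mm): board z -60..+14 with a through window x +-25, z -34..+2 under a top bar; above it a grip tab x +-15, z +14..+60, 6 thick; grip it from above across its thickness at about z +45.
- gate: The same blue gate; origin at the centre of its lower edge, 60 mm below its centre.
- stand: Fixed hook stand; origin on the table. In its frame (mm): grey panel x -15..75, y -10..2, z 150..230, on a column (x 20..50, y -24..-8) and a foot x -45..85, y -75..35, 14 high. The orange hook turns about a vertical hinge in front of the panel's +y face. Folded it lies along the panel toward -x, its free end reaching past the panel edge to x -80. Unfolded it points along +y, out to y 126.
- hook_hinge (a point): Hinge of the folding hook: on its vertical axis, at the height of the bar's axis (stand x 30, y 16, z 190 mm).
- hook (a joint): Angle of the folding hook, rad: 0 folded flat, 1.571 fully out (end stop). Its tip turns from the stand's -x toward +y. Moderately stiff, about 1 N at the tip; stays where it is left.
- hook_tip (a point): On the axis of the orange hook bar (round, 10 mm thick), 105 mm from the hinge, height 190 mm; there the bar bends up into a nub whose top is 12 mm above the bar's top.
- brass_center (a point): Centre of the specimen to send: upright cylinder of black resin, diameter 40 mm, 28 mm high, polished brass-coloured disc in its top face, 0.12 to 0.2 kg. Stands on the deck in either lane, behind the gate.
- steelspec_center (a point): Centre of the specimen to leave: the same cylinder with a steel-grey disc in its top face, standing in the other lane.
- objective: Bystander: steel objective lens standing on the table, diameter 32 mm, 46 mm high; origin under its centre.
- oil: Bystander: small amber bottle, diameter 32 mm, 65 mm high; origin under its centre.
- jar: Bystander: closed jar, diameter 60 mm, 60 mm high; origin under its centre.
- brass: The same brass-faced specimen; origin under its centre.
Things that resemble listed ones, but are neither listed nor needed, are in the scene too. Of the things that look like the gate, the larger one is meant. Of the things that look like the stand, the larger one is meant.

How it is judged:
On the way, in this order (a step that is already met when the one before it is completed fails the run):
1. the folding hook is swung out (value of joint hook above 1.3 rad), for 0.2 s.
2. the gate hangs on the hook, let go (x of gate_center in the frame of stand between 0.005 and 0.055 m and y of gate_center in the frame of stand between 0.03 and 0.125 m and z of gate_center in the frame of stand between 0.18 and 0.206 m and angle between gate_center's own z axis and vertical below 0.35 rad and value of joint hook above 1.3 rad and contact force between gate and stand above 0.2 N and contact force between gate and the arm below 0.1 N and contact force between gate and the fingers below 0.1 N and linear speed of gate below 0.05 m/s), for 0.2 s.
3. the tray is tipped with the brass-faced specimen on it (value of joint rocker above 0.25 rad and y of brass_center in the frame of station above 0.01 m and contact force between brass and rocker above 0.2 N), for 0.02 s.
4. the brass-faced specimen is in the bin and the tray is back level (y of brass_center in the frame of station between 0.1 and 0.29 m and x of brass_center in the frame of station between -0.075 and 0.075 m and height (world z) of brass_center below 0.07 m and value of joint rocker below 0.08 rad), for 0.2 s.
At the end, for the whole second after the job is handed in: The hook is out (over 1.3 rad) and the gate hangs on it at rest, upright within 0.35 rad, let go; the brass-faced specimen lies at rest in the green bin in any attitude; the tray is back level (under 0.08 rad); the steel-faced specimen stands on the deck within 30 mm of its start (all of step 4 and x of gate_center in the frame of stand between 0.005 and 0.055 m and y of gate_center in the frame of stand between 0.03 and 0.125 m and z of gate_center in the frame of stand between 0.18 and 0.206 m and angle between gate_center's own z axis and vertical below 0.35 rad and value of joint hook above 1.3 rad and contact force between gate and stand above 0.2 N and y of steelspec_center in the frame of station between -0.155 and -0.025 m and z of steelspec_center in the frame of station between 0.118 and 0.13 m and distance of steelspec_center from where it was at the start of the episode below 0.03 m and linear speed of brass below 0.03 m/s and linear speed of gate below 0.05 m/s); the robot touches nothing.
It fails at once if the robot presses on the tray with more than 5 N (contact force between any of the fingers, the arm and rocker above 5 N).
It fails at once if the brass-faced specimen is lifted (centre more than 30 mm above its place on the deck) (height (world z) of brass_center above 0.154 m).
It fails at once if the steel-faced specimen is moved by more than 30 mm (distance of steelspec_center from where it was at the start of the episode above 0.03 m).
It fails at once if a bystander is moved by more than 40 mm (distance of any of objective, oil, jar from where it was at the start of the episode above 0.04 m).
It also fails if it takes over 61 s, if anything falls off the work surface, if the arm or the gripper's body presses on something with over 40 N, if the wrist force passes 120 N, or if a joint passes its speed limit or range.

## Robot

A 7-joint arm with a two-finger parallel gripper is mounted at the origin on the work surface. World frame = base frame: x ahead of the robot, y to its left, z up, the work surface at z = 0. Lengths are in m, angles in rad, forces in N, time in s.
With the tool pointing down it reaches from about 0.4 to 0.9 m from the base axis. Payload 5.6 kg.
Tool frame: the origin (TCP) lies midway between the tips of the shut fingers; the grasp point (between the pads) lies 19 mm behind it; z points along the fingers, y is the line along which they close (so a half turn about z gives the same grasp; the last joint's range is limited). The gripper opens to 92 mm and grips with 3 to 60 N. Pads are 20 mm wide; open, the fingers measure 128 mm over their backs; the gripper's body (75 mm by 189 mm) begins 69 mm behind the grasp point.
Start: joints at [1.106, 0.468, -0.012, 1.603, 0.006, 1.071, -0.056], TCP at [0.266, -0.593, 0.215] pointing down, gripper open.
Joint ranges: [-2.53, 2.53], [-0.31, 2.02], [-1.57, 1.55], [0.28, 2.44], [-1.29, 4.43], [0.15, 1.84], [-2.92, 2.92]. Speed limits (rad/s): [2.57, 2.57, 3.14, 3.14, 3.14, 3.14, 3.14].

## Interface

Orientations are given as a 3x3 rotation matrix whose columns are the frame's x, y, z axes.
In Python, from station import env, effector, solver, viewer, workorder, search_frame, tip_of gives the robot as it stands. Calls block until the motion is done:
- env.reach(position, orientation): joint-space move of the TCP to a pose.
- env.movel(position, frame=None, rate=0.15): straight line of the TCP; frame=None keeps the orientation; rate is the mean speed in m/s.
- env.goto_joints(angles): joint-space move.
- effector.release() and effector.grasp(squeeze=None): open the fingers fully, or close them until they stop; squeeze is the grip in N (None keeps the last).
- env.pause(seconds).
- solver.inverse_kinematics(position, orientation): joint angles nearest the present ones, or None.
- env.sense(): the state.
- viewer.read_camera(name): name is "scene" or "top" or "wrist"; returns (picture, depth): 480x640x3 uint8, red, green, blue; 480x640 float32, m along the optical axis (not along the pixel's ray), 0 where there is no reading.
- viewer.camera_info(name): a dict with "intrinsics" (3x3 intrinsics, pixels), "dist_coeffs" ([k1, k2, p1, p2, k3] as OpenCV has them; the pictures are not rectified), "eye" and "rotation" of the camera in the world; the wrist camera has in their place "T_tool_cam" (4x4, takes a point from camera to tool coordinates, whose origin is the TCP and whose axes are the flange's). Camera axes: x right, y up, looking along -z (the intrinsics and any distortion apply to the point x, -y, -z); pixel columns grow to the right and rows downward; lengths in m; the calibration is good to about 2 mm. A picture is of the moment at which its call begins: read the wrist's pose just before it. camera_info takes no time and is no camera call.
A pose or a line that the arm cannot do raises env.PlanningError and nothing moves.
- workorder.finish_job(): hands the job in; it is judged then, once.
Trained networks look in the newest picture that a camera, given by its name, has taken for a name from the list of things; names that differ only in an ending like _2 or _b are one class to them, and where a whole thing is asked for, a point or a joint stands for the part that bears it (a point fixed in the world has none). Each returns a list of dicts, best first, with "score" (0 to 1); they miss things now and then, are a little off and sometimes report something else, mostly with a low value. They report only what shows in the picture. A call takes as long as a camera call. They do not tell look-alikes from the thing itself.
- search_frame(camera, name): "at" ([x, y, z] in m, in world coordinates, good to about 4 mm: the middle of the surface that is visible of it).
- tip_of(camera, name): "at" ([x, y, z] in m, in world coordinates, good to about 4 mm: a listed point, or the origin of a listed thing).
The state is a dict: "t": time; "joint_positions": joint angles; "joint_velocities": joint speeds; "tau": joint torques, N m; "ee_pos": TCP position; "tcp_rot": TCP orientation; "wrist_force": force on the tool from outside, world axes, zero at the start; "moment": the same for the moment, N m; "gripper_width": finger opening in m; "grasp_force": force on a finger pad.
Only numpy, scipy, OpenCV 4.12 (cv2) and the standard library are available. Lean on these libraries where they do the work, as an engineer would, in place of code of your own. Each camera call takes 0.05 s, during which the arm holds its last target. There are 200 camera calls.

## Working session

There is one attempt and no reset: what is moved stays moved. The work goes in short steps, each a Python script; the robot and the scene stay as the last script left them, time stands still between calls to the robot, and variables do not carry over. Pictures are saved under pics/ and viewed, at most 10 in all, crops included, and the job is handed in when it is done.

```bash
ls; mkdir -p pics; cat > h.py <<'E'
import numpy as np, cv2
from station import env, effector, solver, viewer, workorder, search_frame, tip_of
E
python3 - <<'E'
from h import *
ims=[]
for c in ("scene","top"):
    p,d=viewer.read_camera(c); np.savez(f"pics/{c}.npz",p=p,d=d)
    cv2.imwrite(f"pics/{c}1.png",p[:,:,::-1])
    i=viewer.camera_info(c); print(c,np.round(i["eye"],3),np.round(i["rotation"],3).tolist(),i["intrinsics"],i["dist_coeffs"])
    for n in "slot bin tray_end gate_center gate hook_hinge hook_tip stand station brass_center steelspec_center objective oil jar".split():
        print(n,[(np.round(r["at"],3).tolist(),round(r["score"],2)) for r in tip_of(c,n)[:4]])
print(env.sense())
E
```

```text
pics
scene [1.088 0.184 0.964] [[-0.361, -0.768, 0.529], [0.933, -0.291, 0.214], [-0.011, 0.57, 0.821]] [[560.13469923   0.         318.86053216]
 [  0.         560.13469923 225.12866032]
 [  0.           0.           1.        ]] [0.01185479 0.         0.         0.         0.        ]
slot [([0.554, 0.13, 0.112], 0.58)]
bin [([0.579, 0.345, 0.031], 0.83)]
tray_end [([0.576, 0.284, 0.11], 0.83)]
gate_center [([0.55, 0.13, 0.168], 0.76), ([0.742, 0.184, 0.041], 0.74), ([0.559, 0.153, 0.001], 0.32)]
gate [([0.744, 0.182, -0.001], 0.92), ([0.553, 0.132, 0.111], 0.86)]
hook_hinge [([0.401, -0.313, 0.135], 0.93), ([0.614, -0.36, 0.19], 0.65), ([0.508, 0.062, 0.11], 0.21)]
hook_tip [([0.515, -0.337, 0.186], 0.96), ([0.326, -0.337, 0.137], 0.67)]
stand [([0.391, -0.331, 0.001], 0.92), ([0.58, -0.376, -0.003], 0.82), ([0.553, 0.132, 0.11], 0.75)]
station [([0.556, 0.152, -0.001], 0.57)]
brass_center [([0.509, 0.067, 0.122], 0.74)]
steelspec_center [([0.579, 0.07, 0.124], 0.62)]
objective [([0.532, -0.182, 0.001], 0.48)]
oil [([0.419, -0.182, -0.0], 0.87), ([0.704, -0.19, -0.0], 0.29)]
jar [
[... 1423 characters left out ...]
[ 2.24893943e-03,  1.87770674e-04, -1.48162429e-04,  8.74866587e-06,
       -1.03579264e-06,  6.72678097e-06, -1.24461116e-03]), 'tau': array([-1.47002033e-04, -5.20397401e+01, -1.23073615e-02, -2.44052964e+01,
       -5.65942330e-02,  1.12607350e-02,  3.96124869e-05]), 'ee_pos': array([ 0.26608673, -0.59307813,  0.21462234]), 'tcp_rot': array([[ 9.12383279e-01,  4.09336967e-01, -5.65595535e-06],
       [ 4.09336963e-01, -9.12383272e-01, -1.22399163e-04],
       [-5.52629014e-05,  1.09359759e-04, -9.99999992e-01]]), 'wrist_force': array([-0.55667554, -0.52597809,  0.03463537]), 'moment': array([-0.0253181 , -0.00303177,  0.08630112]), 'grasp_force': 0.0, 'gripper_width': 0.09169170954263373}
```

View pics/scene1.png

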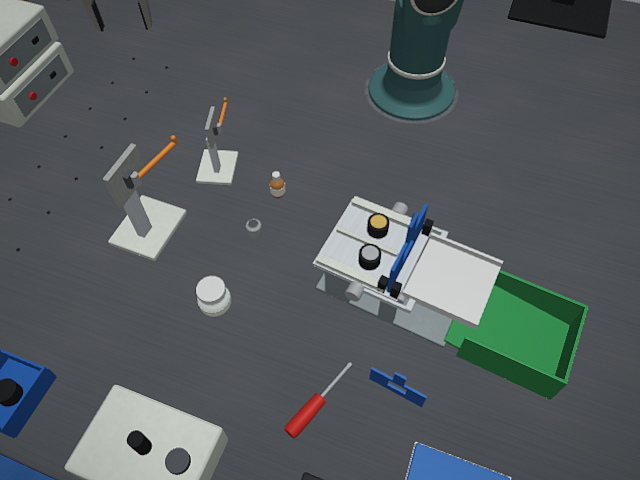

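View pics/top1.png

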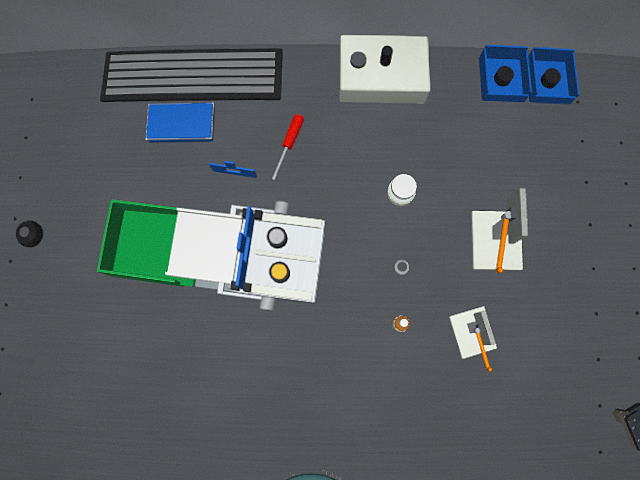

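The larger stand is at scene (130,200) and the small look-alike stand at (215,140). The gate in the deck is at (408,250) and its small look-alike on the table at (397,386). The brass disc is at (378,225) and the steel one at (370,257). I'll use the larger stand and the deck gate. Next I refine their poses from depth and check the choice in one crop.

```bash
cat >> h.py <<'E'
def cloud(c,p,d):
    i=viewer.camera_info(c); h,w=d.shape
    u,v=np.meshgrid(np.arange(w,dtype=float),np.arange(h,dtype=float))
    n=cv2.undistortPoints(np.stack([u,v],-1).reshape(-1,1,2),i["intrinsics"],np.array(i["dist_coeffs"])).reshape(h,w,2)
    P=np.stack([n[...,0]*d,-n[...,1]*d,-d],-1)
    return P@np.array(i["rotation"]).T+np.array(i["eye"])
E
python3 - <<'E'
from h import *
for c in ("scene","top"):
    z=np.load(f"pics/{c}.npz"); p,d=z["p"],z["d"]; W=cloud(c,p,d); f=p.astype(int); ok=d>0
    R,G,B=f[...,0],f[...,1],f[...,2]; X,Y,Z=W[...,0],W[...,1],W[...,2]
    def rep(n,m,rect=True):
        q=W[m&ok]; 
        if len(q)<10: print(c,n,len(q));return
        a=q[:,:2]-q[:,:2].mean(0); v=np.linalg.svd(a,full_matrices=False)[2][0]
        print(c,n,len(q),"mean",q.mean(0).round(4),"min",q.min(0).round(3),"max",q.max(0).round(3),"dir",np.degrees(np.arctan2(v[1],v[0])).round(1), cv2.minAreaRect(q[:,:2].astype(np.float32)*1000) if rect else "")
    near=(abs(X-.6)<.14)&(abs(Y+.38)<.14)
    white=(f.min(-1)>150)
    rep("foot",near&(X>.49)&(Z>.008)&(Z<.02)&white)
    rep("panel",near&(Z>.2)&(Y<-.34)&(abs(R-B)<30))
    rep("hook",near&(R>180)&(B<90)&(Z>.17))
    st=(abs(X-.56)<.15)&(abs(Y-.2)<.3)
    rep("gate",st&(B>R+50)&(B>G+30)&(Z>.12))
    rep("deck",st&(Z>.104)&(Z<.126)&(f.min(-1)>110)&(Y<.16))
    rep("brass",st&(R>B+60)&(Z>.12)&(Z<.15))
    rep("tray",st&(Z>.104)&(Z<.126)&(f.min(-1)>110)&(Y>.16))
p=cv2.imread("pics/scene1.png"); cv2.imwrite("pics/crop.png",np.hstack([cv2.resize(p[90:270,80:300],None,fx=1.8,fy=1.8),cv2.resize(p[180:360,300:520],None,fx=1.8,fy=1.8)]))
E
```

```text
scene foot 2147 mean [ 0.6071 -0.3894  0.0136] min [ 0.538 -0.453  0.008] max [ 0.668 -0.34   0.019] dir -11.6 ((602.6001586914062, -396.1029968261719), (113.45111083984375, 129.38201904296875), 89.55630493164062)
scene panel 861 mean [ 0.6166 -0.3753  0.2178] min [ 0.515 -0.387  0.2  ] max [ 0.659 -0.343  0.233] dir -1.8 ((586.2422485351562, -368.2587585449219), (37.89916229248047, 147.55487060546875), 84.76583099365234)
scene hook 187 mean [ 0.5582 -0.3484  0.1945] min [ 0.508 -0.361  0.19 ] max [ 0.608 -0.336  0.208] dir -11.1 ((557.2322998046875, -349.22247314453125), (11.063580513000488, 100.64767456054688), 77.89712524414062)
scene gate 769 mean [0.5607 0.131  0.1717] min [0.475 0.119 0.12 ] max [0.634 0.142 0.232] dir -6.7 ((554.7174072265625, 130.3459930419922), (12.60104751586914, 159.55308532714844), 86.0925064086914)
scene deck 5584 mean [0.556  0.0694 0.1127] min [ 0.439 -0.019  0.104] max [0.656 0.16  0.126] dir 25.8 ((547.5928344726562, 70.5379867553711), (217.18328857421875, 178.85195922851562), 0.014776281081140041)
scene brass 181 mean [0.5106 0.066  0.1384] min [0.4
[... 1089 characters left out ...]
4878540039062, 134.87876892089844), (17.97503089904785, 153.96897888183594), 83.80117797851562)
top deck 5701 mean [0.544  0.0648 0.1128] min [ 0.439 -0.017  0.104] max [0.653 0.16  0.126] dir -178.2 ((545.8328857421875, 71.43438720703125), (177.12355041503906, 214.17730712890625), 89.9778823852539)
top brass 196 mean [0.5102 0.0664 0.1386] min [0.496 0.052 0.133] max [0.524 0.081 0.146] dir -84.2 ((510.009765625, 66.50267028808594), (28.04433250427246, 29.18712615966797), 1.8614132404327393)
top tray 4293 mean [0.5605 0.2205 0.1102] min [0.467 0.16  0.104] max [0.645 0.293 0.126] dir -167.2 ((556.5452270507812, 226.19061279296875), (132.51065063476562, 178.2677001953125), 89.64313507080078)
```

View pics/crop.png

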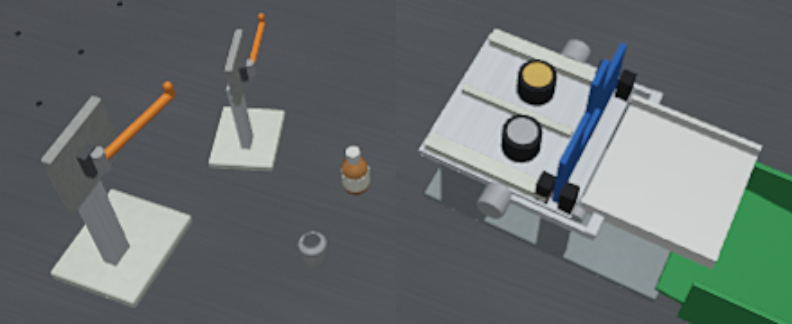

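The crop confirms the choice. The larger stand is on the left, with its hook already about 0.2 rad off the panel. The blue gate stands in the deck slots, the brass specimen is in the -x lane and the steel one in the +x lane. First action: swing the hook.

```bash
cat >> h.py <<'E'
HINGE=np.array([.612,-.360])
def down(ang):  # tool z down, tool x at world yaw ang
    x=np.array([np.cos(ang),np.sin(ang),0]); z=np.array([0,0,-1.]); return np.stack([x,np.cross(z,x),z],1)
E
python3 - <<'E'
from h import *
def pose(th,off,z,r=.085):
    b=np.array([-np.cos(th),np.sin(th)]); n=np.array([np.sin(th),np.cos(th)])
    return np.r_[HINGE+r*b-off*n,z],down(np.arctan2(n[1],n[0]))
effector.grasp(5)
env.reach(*pose(.2,.035,.26))
env.movel(pose(.2,.035,.18)[0],rate=.15)
for th in np.linspace(.2,1.55,10):
    p,R=pose(th,.015,.18); env.movel(p,R,rate=.12)
    print(round(th,2),env.sense()["wrist_force"].round(1))
p,R=pose(1.55,.04,.18); env.movel(p,rate=.15); env.movel(p+[0,0,.12],rate=.2)
effector.release()
print(env.sense()["t"])
for c in ("top","scene"):
    p,d=viewer.read_camera(c); W=cloud(c,p,d); f=p.astype(int)
    m=(d>0)&(f[...,0]>180)&(f[...,2]<90)&(W[...,2]>.17)&(abs(W[...,0]-.6)<.14)&(abs(W[...,1]+.3)<.14)
    q=W[m]; print(c,len(q),q.mean(0).round(4),q.min(0).round(3),q.max(0).round(3)); print(cv2.fitLine(q[:,:2].astype(np.float32),1,0,.01,.01).ravel())
    print([(np.round(r["at"],3).tolist(),round(r["score"],2)) for r in tip_of(c,"hook_tip")])
    cv2.imwrite(f"pics/{c}2.png",p[:,:,::-1])
E
```

```text
0.2 [-0.3 -0.7  0.3]
0.35 [-0.5  0.2  0.7]
0.5 [ 0.4 -0.1 -0.1]
0.65 [-0.1 -0.  -0.5]
0.8 [1.1 0.8 0.3]
0.95 [-0.7  0.1  0. ]
1.1 [ 0.2 -0.3 -0.4]
1.25 [ 0.6 -0.5 -1.3]
1.4 [-0.  -0.5  0.8]
1.55 [ 0.7  0.7 -0.3]
10.2583
top 8 [ 0.585  -0.2556  0.3082] [ 0.555 -0.287  0.191] [ 0.615 -0.224  0.423]
[ 0.7032175  -0.7109748   0.5849689  -0.25564125]
[]
scene 184 [ 0.6127 -0.3031  0.1987] [ 0.556 -0.355  0.191] [ 0.618 -0.221  0.421]
[ 0.00466758  0.9999891   0.6135975  -0.3206992 ]
[([0.328, -0.334, 0.138], 0.66), ([0.615, -0.252, 0.188], 0.58), ([0.579, -0.377, -0.001], 0.36)]
```

Hook bar lies along stand +y through x≈0.613 with its tip at (0.615,-0.252), so it is fully out. Next is the gate.

```bash
python3 - <<'E'
from h import *
g=np.array([.5505,.129]); a=-.117
env.reach(np.r_[g,.30],down(a)); env.movel(np.r_[g,.196],rate=.15)
effector.grasp(25); s=env.sense(); print("w",s["gripper_width"],s["grasp_force"],s["wrist_force"].round(1))
env.movel(np.r_[g,.34],rate=.15); print(env.sense()["wrist_force"].round(1))
env.reach([.613,-.16,.30],down(0)); env.movel([.613,-.185,.24],rate=.15)
s=env.sense(); print(s["t"],s["ee_pos"],s["gripper_width"])
for c in ("scene","top"):
    p,d=viewer.read_camera(c); W=cloud(c,p,d); f=p.astype(int); R,G,B=f[...,0],f[...,1],f[...,2]
    m=(d>0)&(B>R+50)&(B>G+30)&(W[...,2]>.12)&(abs(W[...,0]-.6)<.14)&(abs(W[...,1]+.2)<.1)
    q=W[m]; print(c,len(q),np.percentile(q,[1,50,99],axis=0).round(3),cv2.fitLine(q[:,:2].astype(np.float32),1,0,.01,.01).ravel())
    for n in ("gate_center","hook_tip"): print(n,[(np.round(r["at"],3).tolist(),round(r["score"],2)) for r in tip_of(c,n)])
    if c=="scene": cv2.imwrite("pics/s3.png",cv2.resize(p[60:300,60:380,::-1],None,fx=2,fy=2))
E
```

```text
w 0.005759364104477122 24.998352527618408 [ 0.3  0.3 -0.8]
[ 0.1 -0.3 -1.3]
16.8917 [ 0.61361168 -0.1840032   0.24060228] 0.00567953706961623
scene 1521 [[ 0.544 -0.187  0.156]
 [ 0.631 -0.181  0.195]
 [ 0.692 -0.18   0.275]] [ 0.9999872   0.00506056  0.6350501  -0.18132323]
gate_center [([0.745, 0.184, 0.04], 0.91), ([0.618, -0.184, 0.213], 0.62), ([0.581, -0.373, -0.0], 0.24)]
hook_tip [([0.621, -0.252, 0.187], 0.94)]
top 100 [[ 0.569 -0.186  0.156]
 [ 0.603 -0.181  0.179]
 [ 0.621 -0.158  0.339]] [ 0.9993034  -0.03731876  0.5965714  -0.18126538]
gate_center [([0.747, 0.182, 0.039], 0.58)]
hook_tip [([0.328, -0.332, 0.136], 0.6)]
```

View pics/s3.png

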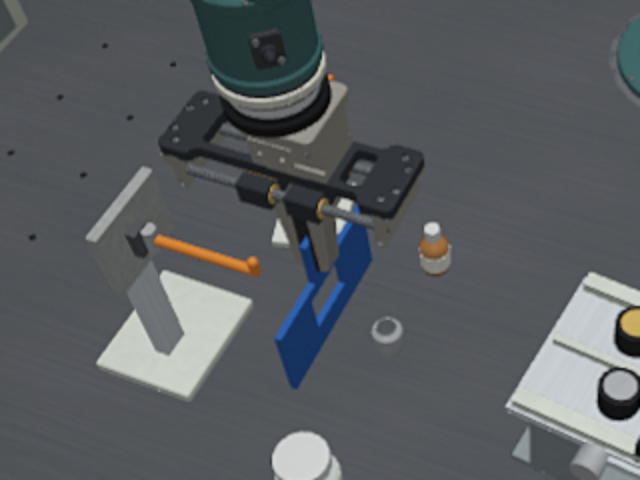

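The gate is held square in front of the hook tip, with the tip at (255,265) level with the window at (325,290). Threading it on now.

```bash
python3 - <<'E'
from h import *
x=.612
env.movel([x,-.278,.24],rate=.08); print(env.sense()["wrist_force"].round(1))
for z in (.228,.221,.218):
    env.movel([x,-.278,z],rate=.05); f=env.sense()["wrist_force"]; print(z,f.round(1))
    if f[2]>3: break
effector.release(); env.pause(.2); env.movel([x,-.278,.34],rate=.2)
print(env.sense()["t"])
for c in ("scene",):
    p,d=viewer.read_camera(c); W=cloud(c,p,d); f=p.astype(int); R,G,B=f[...,0],f[...,1],f[...,2]
    m=(d>0)&(B>R+50)&(B>G+30)&(W[...,2]>.08)&(abs(W[...,0]-.6)<.14)&(abs(W[...,1]+.28)<.1)
    q=W[m]; print(c,len(q),np.percentile(q,[1,50,99],axis=0).round(3))
    for n in ("gate_center","hook_tip"): print(n,[(np.round(r["at"],3).tolist(),round(r["score"],2)) for r in tip_of(c,n)])
    cv2.imwrite("pics/s4.png",cv2.resize(p[60:300,60:380,::-1],None,fx=2,fy=2))
E
```

```text
[-0.4  0.3 -0.3]
0.228 [-0.3 -0.4 -1.1]
0.221 [-0.2 -0.7 -0.9]
0.218 [-0.   0.   2.2]
21.7083
scene 1821 [[ 0.541 -0.281  0.132]
 [ 0.622 -0.276  0.185]
 [ 0.688 -0.274  0.253]]
gate_center [([0.615, -0.277, 0.191], 0.94), ([0.747, 0.185, 0.038], 0.86)]
hook_tip [([0.616, -0.251, 0.188], 0.6), ([0.325, -0.336, 0.138], 0.55)]
```

View pics/s4.png

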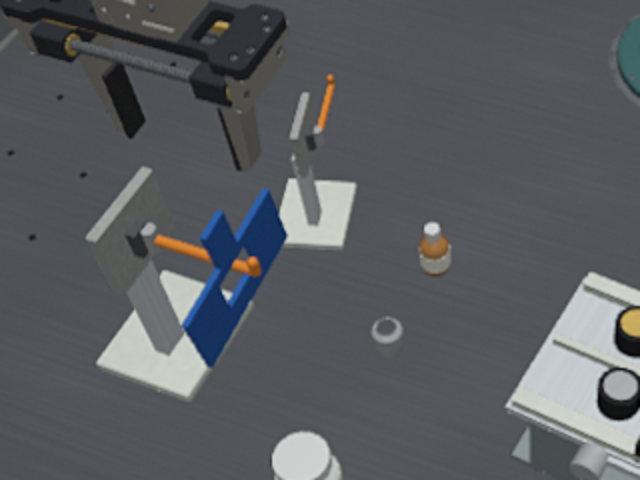

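The gate hangs on the hook: bar at (200,250), nub at (255,265) in front of the board, and the measured centre z of 0.191 fits. Now I push the brass specimen.

```bash
cat >> h.py <<'E'
A=-.117; O=np.array([.5528,.1489]); M=np.array([[np.cos(A),-np.sin(A)],[np.sin(A),np.cos(A)]])
def S(x,y,z): return np.r_[O+M@[x,y],z]
def brass():
    p,d=viewer.read_camera("scene"); W=cloud("scene",p,d); f=p.astype(int)
    m=(d>0)&(f[...,0]>f[...,2]+60)&(f[...,1]>f[...,2]+30)&(abs(W[...,0]-.56)<.15)&(W[...,1]>-.03)&(W[...,1]<.5)
    q=W[m]
    if len(q)<15: return len(q),p
    c=np.median(q,0); return np.r_[M.T@(c[:2]-O),c[2]].round(4),p
E
python3 - <<'E'
from h import *
effector.grasp(10)
X=-.0325; Rr=down(np.pi/2+A)
env.reach(S(X,-.137,.25),Rr); print("brass",brass()[0])
env.movel(S(X,-.137,.120),rate=.15)
env.movel(S(X,-.02,.120),rate=.08); print("brass",brass()[0],env.sense()["wrist_force"].round(1))
for y in (-.012,-.006,-.001,.003):
    env.movel(S(X,y,.120),rate=.05); env.pause(.25); b,p=brass(); print(y,"brass",b)
    if not np.ndim(b) or b[2]<.125 or b[1]>.05: break
cv2.imwrite("pics/s5.png",p[:,:,::-1]); print(env.sense()["t"])
E
```

```text
brass [-0.0271 -0.0924  0.1392]
brass [-0.0283  0.0079  0.1386] [-0.1 -1.3  0.3]
-0.012 brass [-0.0273  0.0292  0.1295]
-0.006 brass [-0.0316  0.2667  0.0405]
28.35
```

View pics/s5.png

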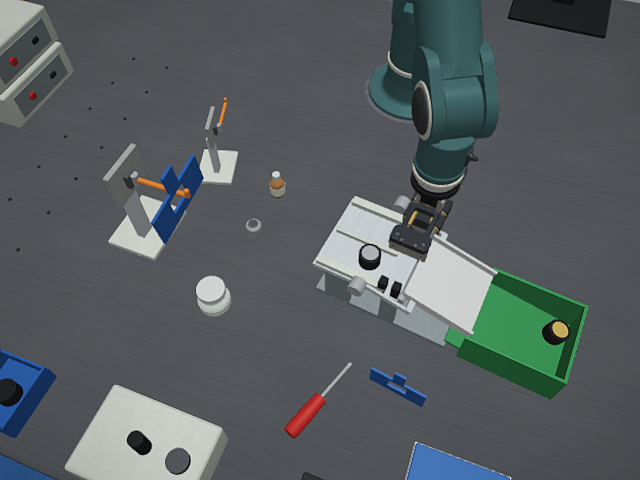

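The brass specimen is in the bin at (557,331), the tray is still swinging back, and the gate is on the hook at (180,195). I back off and verify.

```bash
python3 - <<'E'
from h import *
env.movel(S(-.0325,-.05,.120),rate=.15); env.movel(S(-.0325,-.05,.32),rate=.2); env.pause(1)
b,p=brass(); print("brass",b)
for n in ("tray_end","steelspec_center","gate_center","hook_tip","objective","oil","jar"): print(n,[(np.round(r["at"],3).tolist(),round(r["score"],2)) for r in tip_of("scene",n)[:2]])
cv2.imwrite("pics/s6.png",p[:,:,::-1]); print(env.sense()["t"],env.sense()["ee_pos"])
E
```

```text
brass [-0.0336  0.2652  0.0412]
tray_end [([0.575, 0.283, 0.109], 0.77)]
steelspec_center [([0.58, 0.071, 0.126], 0.75), ([0.547, 0.415, 0.013], 0.64)]
gate_center [([0.745, 0.182, 0.038], 0.89), ([0.614, -0.274, 0.19], 0.87)]
hook_tip [([0.62, -0.25, 0.186], 0.82), ([0.326, -0.336, 0.138], 0.54)]
objective [([0.612, -0.276, 0.134], 0.72), ([0.531, -0.183, 0.002], 0.5)]
oil [([0.418, -0.181, 0.001], 0.6)]
jar [([0.705, -0.187, -0.001], 0.98)]
31.3417 [0.5146898  0.1030558  0.31998787]
```

View pics/s6.png

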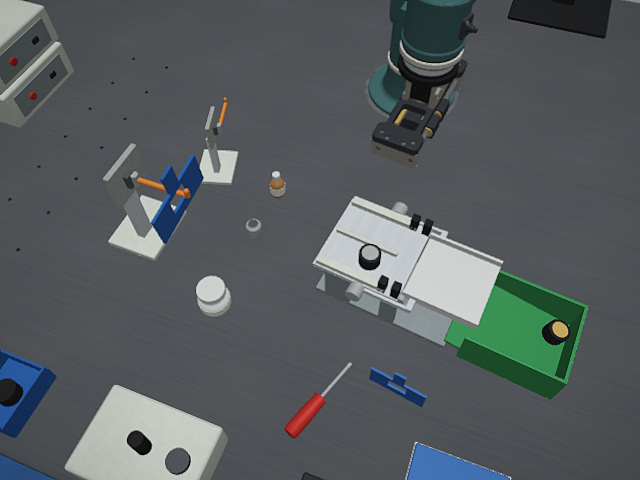

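The tray is level again (end at z 0.109), brass is at rest in the bin at (557,331), steel is in place at (370,255), and the gate hangs at (180,195). Bystanders are unmoved and the arm is clear, so I hand it in.

```bash
python3 -c "
from h import *
print(workorder.finish_job())"
```

```text
the job is handed in; nothing more can be done
None
```

I handed the job in at about 31 s of the 61 s allowed: the hook is out with the gate hanging on it, the brass specimen lies in the green bin, and the tray is back level. The steel specimen and bystanders read as unmoved; the hand-in gave no verdict.

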